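# Scrub a centrifuge bucket with a long brush

### The arm

A 6-joint arm with a two-finger parallel gripper is mounted at the origin on the work surface. World frame = base frame: x ahead of the robot, y to its left, z up, the work surface at z = 0. Lengths are in m, angles in rad, forces in N, time in s.
With the tool pointing down it reaches from about 0.3 to 0.775 m from the base axis. Payload 14.6 kg.
Tool frame: the origin (TCP) lies midway between the tips of the shut fingers; the grasp point (between the pads) lies 19 mm behind it (ctrl.pinch_z is the z of the grasp point in the tool frame, in m); z points along the fingers, y is the line along which they close (so a half turn about z gives the same grasp; the last joint's range is limited). The gripper opens to 94 mm and grips with 3 to 60 N. Pads are 16 mm wide; open, the fingers measure 119 mm over their backs; the gripper's body (75 mm by 177 mm) begins 78 mm behind the grasp point.
Start: joints at [1.221, 0.3, 1.521, -0, 1.321, -0.067], TCP at [0.153, 0.528, 0.205] pointing down, gripper open.
Joint ranges: [-3.03, 3.03], [-0.79, 2.21], [0.23, 2.52], [-1.04, 4.18], [0, 3.07], [-2.55, 2.55]. Speed limits (rad/s): [2.22, 2.22, 2.57, 3.14, 3.14, 3.14].

### API

Orientations are given as [roll, pitch, yaw] about the fixed x, y, z axes, in that order (R = Rz(yaw) Ry(pitch) Rx(roll)).
In Python, from station import ctrl, camera, ticket gives the robot as it stands. The module is installed in compiled form; this text tells all that it offers.
- The arm moves only by the shell command python3 -m inch 'ROWS' [FORCE]. ROWS is text: rows parted by semicolons, each of 7 numbers parted by spaces: the opening, from -1 (shut) to 1 (fully open), then the shift along the tool's x, y, z in units of 0.03 m (1.0 is 0.03 m), then the turn, a rotation vector about the tool's x, y, z in units of 10 degrees (1.0 is 10 degrees). In form: grip dx dy dz rx ry rz; .... A call has 1 to 10 rows; each row shifts and turns the commanded pose from where the row before left it, along the tool's axes as they then stand; what a row does not reach is not made up. A row lasts 1/8 s, in which the tool goes at most 62.5 mm and 10.7 degrees, less where a joint would pass 70% of its speed; a pose out of reach is approached as far as the arm can. A call with a number of a shift or a turn outside -1 to 1 is refused whole. A call with a gripper value outside its range is refused whole. The fingers move at their own pace and stop on an object; FORCE is the grip in N (left out, the last holds). Time passes only in rows, so rows that do not move let the fingers close. It gives the time, the measured TCP pose, the force, the opening and the grip force at its end, in the units of the state.
- ctrl.get_obs(): the state, without advancing time (a new reading comes with each control period).
- camera(name): name is "scene" or "top" or "wrist"; returns a dict with "img" (480x640x3 uint8, blue, green, red), "range_z" (480x640 float32, m along the optical axis (not along the pixel's ray), 0 where there is no reading), "intrinsics" (3x3 intrinsics, pixels), "k1" (the pictures are not rectified: a ray, as slopes to the right and down, at radius r is drawn at 1 + k1 r^2 times it, then the intrinsics apply), "view" (4x4, takes a point from world to camera coordinates). Camera axes: x right, y down, z forward; pixel columns grow to the right and rows downward; lengths in m; the calibration is good to about 2 mm. A picture is of the moment at which its call begins.
- ticket.hand_in(): hands the job in; it is judged then, once.
The state is a dict: "time_s": time; "qpos": joint angles; "joint_vel": joint speeds; "tau": joint torques, N m; "ee_pos": TCP position; "eef_rot": TCP orientation; "force": force on the tool from outside, world axes, zero at the start; "moment": the same for the moment, N m; "grip_width": finger opening in m; "grip_force": force on a finger pad.
Only numpy, scipy, OpenCV 4.12 (cv2) and the standard library are available. Lean on these libraries where they do the work, as an engineer would, in place of code of your own. Each camera call takes 0.05 s, during which the arm holds its last target. There are 200 camera calls.

### The job

Take the long brush from its holder and scrub the inside of the aluminium bucket that leans in the stand: three strokes, each going down until the brush's springy end is felt pressing lightly on the rubber cushion at the bottom and then back up along the bucket until about half of the bristle head stands out of the mouth. Never press so hard that the springy end is squashed nearly all the way in, or scrape hard against the bucket. Then stand the brush gently back upright in its holder, bristles down, and leave everything else on the bench where it is.

Things in the scene. Friction and masses are not known exactly. Their poses are not given: they have to be found in the camera images.
- brush: Long bottle brush, 200 mm, about 0.1 kg, upright in the holder, bristles down. Origin: centre of its lower end (springy end not pressed); z runs from bristles to handle. White bristle head 0 to 52 mm (45 mm across, the bristles give; solid core 36 mm across); 8 mm steel rod to 130 mm; round grey handle 18 mm across from 130 to 200 mm (grip it there).
- tuft (a joint): How far the springy end of the brush (lowest 15 mm of bristles, 32 mm across) is pushed in, m: 0 free, stop at 0.014. A spring of about 700 N/m: 3 mm takes about 2 N, 10 mm about 7 N. About 0.001 to 0.002 under the brush's own weight.
- bucket: Bucket to scrub: plain aluminium cup, 58 mm outside, 48 mm bore, 110 mm tall, held fast in the white stand, leaning 25 degrees, mouth roughly towards the robot. Origin: centre of its underside; z runs along its axis out of the mouth. Inside, a rubber cushion is the floor: its top lies anywhere from 10 to 30 mm above the underside, is different every time and must be felt.
- bucket_mouth (a point): Centre of the mouth of the leaning bucket, on its axis, level with the rim (110 mm along the axis from its underside).
- holder: White round brush holder, fixed to the bench: open pot 74 mm outside and 64 mm inside, 60 mm tall, on a foot 100 mm across. Origin: centre of its underside on the bench; inner floor at z = 8 mm.
- stand: White stand of the leaning bucket, fixed: base plate 120 x 120 x 18 mm with two cheeks 103 mm tall at y = +-46 mm and a block 65 mm tall behind the bucket. Origin: centre of its underside; its -x is the way the bucket's mouth leans.
- rack: Bystander: white foam rack 60 x 130 mm with ten tubes, about 108 mm tall. Origin: centre of its underside.
- bottle: Bystander: amber capped bottle, 60 mm across, 120 mm tall. Origin: centre of its underside.
- spare: Bystander: a spare bucket like the one in the stand, but standing upright on the bench, 110 mm tall. Origin: centre of its underside.

How it is judged:
On the way, in this order (a step that is already met when the one before it is completed fails the run):
1. the brush stands in the leaning bucket with its springy end pressed on the cushion at the bottom (pushed in more than 3 mm), first time (z of brush in the frame of bucket between -0.01 and 0.05 m and x of brush in the frame of bucket between -0.024 and 0.024 m and y of brush in the frame of bucket between -0.024 and 0.024 m and value of joint tuft above 0.003 m), for 0.15 s.
2. the brush is drawn up along the bucket, first time: its lower end more than 70 mm above the bucket's underside and not more than 5 mm above the mouth, on the way (z of brush in the frame of bucket between 0.07 and 0.115 m and x of brush in the frame of bucket between -0.024 and 0.024 m and y of brush in the frame of bucket between -0.024 and 0.024 m).
3. the brush stands in the leaning bucket with its springy end pressed on the cushion at the bottom (pushed in more than 3 mm), second time (all of step 1), for 0.15 s.
4. the brush is drawn up along the bucket, second time: its lower end more than 70 mm above the bucket's underside and not more than 5 mm above the mouth, on the way (all of step 2).
5. the brush stands in the leaning bucket with its springy end pressed on the cushion at the bottom (pushed in more than 3 mm), third time (all of step 3), for 0.15 s.
6. the brush is drawn up along the bucket, third time: its lower end more than 70 mm above the bucket's underside and not more than 5 mm above the mouth, on the way (all of step 4).
At the end, for the whole second after the job is handed in: The brush stands in its holder, bristles down on the inner floor (lower end within 30 mm of the holder's axis and less than 20 mm above the holder's underside), leaning less than 0.3 rad, at rest and released (z of brush in the frame of holder between -0.005 and 0.02 m and horizontal distance between brush and holder below 0.03 m and angle between brush's own z axis and vertical below 0.3 rad and linear speed of brush below 0.03 m/s and angular speed of brush below 0.3 rad/s); the robot touches nothing.
It fails at once if the springy end is squashed nearly all the way in (more than 11 mm) (value of joint tuft above 0.011 m).
It fails at once if the brush presses or scrapes on the bucket with more than 18 N (contact force between brush and bucket above 18 N).
It fails at once if a bystander (tube rack, bottle, spare bucket) is moved by more than 20 mm (distance of any of rack, bottle, spare from where it was at the start of the episode above 0.02 m).
It fails at once if the robot itself knocks hard on the bucket or the stand (over 20 N) (contact force between the arm and stand above 20 N).
It also fails if it takes over 72 s, if anything falls off the work surface, if the arm or the gripper's body presses on something with over 40 N, if the wrist force passes 120 N, or if a joint passes its speed limit or range.

## Working session

There is one attempt and no reset: what is moved stays moved. The work goes in short steps, Python scripts to look and compute and a shell command to move; the robot and the scene stay as the last step left them, time stands still between calls to the robot, and variables do not carry over. Pictures are saved under pics/ and viewed, at most 10 in all, crops included, and the job is handed in when it is done.

```bash
mkdir -p pics; cat > h.py <<'E'
import numpy as np, cv2
from station import ctrl, camera, ticket
from scipy.spatial.transform import Rotation as R
def cloud(c):
    K=c["intrinsics"];z=c["range_z"];v,u=np.mgrid[0:480,0:640]
    d=np.array([c["k1"],0,0,0,0],float)
    p=np.stack([u.ravel(),v.ravel()],1).astype(np.float64)[:,None]
    s=cv2.undistortPoints(p,np.array(K,float),d).reshape(480,640,2)
    P=np.dstack([s*z[...,None],z]); V=np.array(c["view"])
    W=(P-V[:3,3])@V[:3,:3]
    W[z<=0]=np.nan
    return W
E
python3 - <<'E'
from h import *
o=ctrl.get_obs();print({k:np.round(v,3) for k,v in o.items()},ctrl.pinch_z)
for n in("scene","top"):
    c=camera(n);cv2.imwrite(f"pics/{n}0.png",c["img"]);np.save(f"{n}0.npy",cloud(c));print(n,np.round(c["view"],3).tolist(),c["k1"])
E
```

```text
{'time_s': np.float64(0.0), 'qpos': array([ 1.221,  0.3  ,  1.522, -0.   ,  1.321, -0.067]), 'joint_vel': array([-0.001, -0.001,  0.   ,  0.003,  0.001,  0.   ]), 'tau': array([-1.0000e-03, -5.3180e+01, -3.5273e+01,  7.1000e-02,  2.4000e-02,
       -0.0000e+00]), 'ee_pos': array([0.153, 0.528, 0.205]), 'eef_rot': array([-3.14 , -0.   ,  2.859]), 'force': array([ 0.905,  0.064, -0.759]), 'moment': array([ 0.034, -0.02 , -0.007]), 'grip_force': np.float64(0.0), 'grip_width': np.float64(0.094)} -0.0188
scene [[-0.273, 0.962, -0.015, 0.187], [0.788, 0.215, -0.577, -0.411], [-0.552, -0.17, -0.816, 1.487], [0.0, 0.0, 0.0, 1.0]] -0.0025422857825793976
top [[-0.011, -1.0, 0.009, -0.013], [-0.986, 0.009, -0.165, 0.625], [0.165, -0.011, -0.986, 1.577], [0.0, 0.0, 0.0, 1.0]] -0.1612892834958829
```

View pics/scene0.png

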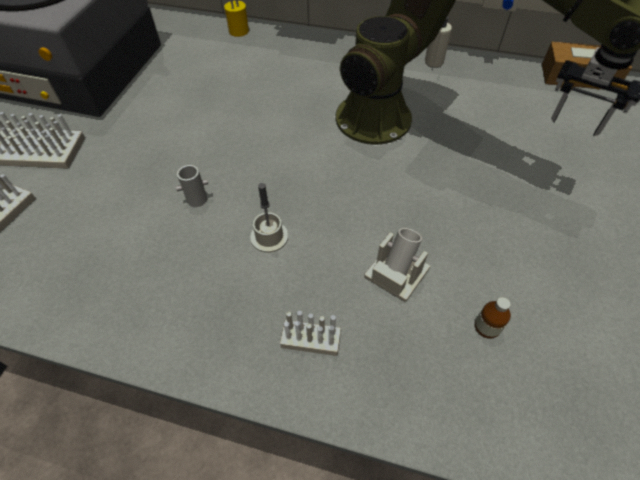

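View pics/top0.png

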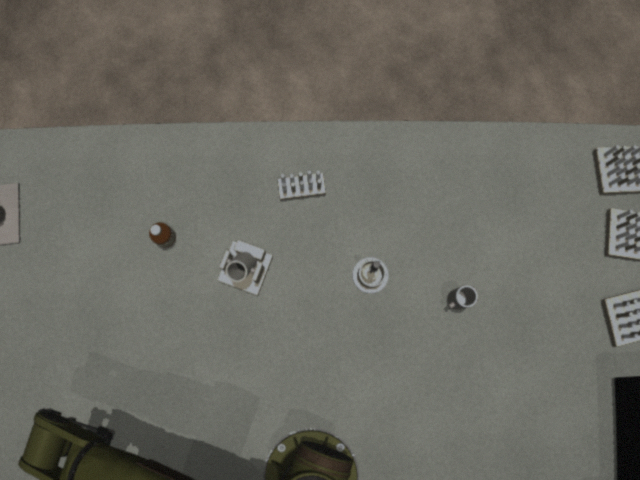

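The scene picture shows the brush handle top at (263,187) in its holder (268,237), the leaning bucket's mouth at (409,236) and its stand at (398,275). In the top view the holder is at (371,274), the stand at (245,267) and the mouth at (237,269).

```bash
python3 - <<'E'
from h import *
S=np.load("scene0.npy");T=np.load("top0.npy")
def near(W,u,v,r=0):return np.round(W[v,u],3)
for n,W,pts in(("s",S,[(263,187),(263,195),(265,203),(268,240),(409,236),(366,268),(406,297),(429,268),(200,300)]),("t",T,[(371,274),(376,267),(356,289),(237,269),(219,280),(236,243),(270,254),(260,293),(300,300)])):
    for p in pts: print(n,p,near(W,*p))
A=np.vstack([S.reshape(-1,3),T.reshape(-1,3)]);A=A[~np.isnan(A[:,0])]
def box(x0,x1,y0,y1,z0,z1):
    m=(A>[x0,y0,z0]).all(1)&(A<[x1,y1,z1]).all(1);return A[m]
for nm,(cx,cy) in {"holder":tuple(T[274,371,:2]),"stand":tuple(T[267,245,:2])}.items():
    for z0 in np.arange(0,.24,.02):
        b=box(cx-.12,cx+.12,cy-.12,cy+.12,z0+.005,z0+.025)
        if len(b):print(nm,round(z0+.005,3),len(b),b.mean(0).round(3),b.min(0).round(3),b.max(0).round(3))
# stand plate: min-area rect of points 10..25mm high
c=T[267,245];b=box(c[0]-.1,c[0]+.1,c[1]-.1,c[1]+.1,.012,.13)
print(cv2.minAreaRect(b[:,:2].astype(np.float32)))
for n in("scene","top"):
    i=cv2.imread(f"pics/{n}0.png")
    a=[i[170:310,350:450],i[170:270,220:320]] if n=="scene" else [i[225:310,205:285],i[245:305,340:400]]
    cv2.imwrite(f"pics/{n}_c.png",np.hstack([cv2.resize(x,(400,500),interpolation=cv2.INTER_CUBIC) for x in a]))
E
```

```text
s (263, 187) [ 0.549 -0.161  0.206]
s (263, 195) [ 0.554 -0.162  0.183]
s (265, 203) [ 0.551 -0.161  0.151]
s (268, 240) [ 0.577 -0.157  0.037]
s (409, 236) [0.525 0.186 0.109]
s (366, 268) [0.571 0.101 0.002]
s (406, 297) [0.637 0.211 0.019]
s (429, 268) [0.53  0.254 0.002]
s (200, 300) [ 0.767 -0.269  0.001]
t (371, 274) [ 0.541 -0.167  0.06 ]
t (376, 267) [ 0.541 -0.165  0.203]
t (356, 289) [ 0.506 -0.13   0.004]
t (237, 269) [0.558 0.193 0.057]
t (219, 280) [0.533 0.247 0.016]
t (236, 243) [0.629 0.196 0.059]
t (270, 254) [ 0.607  0.108 -0.004]
t (260, 293) [ 0.498  0.136 -0.004]
t (300, 300) [0.477 0.025 0.003]
holder 0.005 1384 [ 0.546 -0.168  0.008] [ 0.421 -0.287  0.005] [ 0.66  -0.047  0.025]
holder 0.025 250 [ 0.549 -0.167  0.037] [ 0.507 -0.204  0.025] [ 0.581 -0.133  0.045]
holder 0.045 803 [ 0.546 -0.166  0.057] [ 0.506 -0.206  0.045] [ 0.581 -0.133  0.065]
holder 0.065 27 [ 0.542 -0.171  0.071] [ 0.508 -0.204  0.065] [ 0.561 -0.136  0.085]
holder 0.085 17 [ 0.549 -0.164  0.094] [ 0.543 -0.168  0.085] [ 0.552 -0.162  0.104]
holder 0.105 17 [ 0.549 -0.164  0.113] [ 0.544 
[... 477 characters left out ...]
95 [0.564 0.171 0.014] [0.433 0.043 0.005] [0.671 0.282 0.025]
stand 0.025 291 [0.597 0.167 0.035] [0.507 0.111 0.025] [0.638 0.243 0.045]
stand 0.045 670 [0.598 0.166 0.058] [0.521 0.119 0.045] [0.637 0.235 0.065]
stand 0.065 806 [0.594 0.168 0.072] [0.521 0.12  0.065] [0.636 0.235 0.085]
stand 0.085 794 [0.568 0.179 0.097] [0.521 0.123 0.085] [0.603 0.235 0.105]
stand 0.105 554 [0.556 0.181 0.114] [0.515 0.125 0.105] [0.602 0.234 0.125]
stand 0.125 420 [0.555 0.182 0.134] [0.516 0.156 0.125] [0.579 0.215 0.145]
stand 0.145 50 [0.562 0.177 0.147] [0.549 0.162 0.145] [0.569 0.2   0.151]
((0.5518420338630676, 0.17799513041973114), (0.13069692254066467, 0.19391904771327972), 68.69039154052734)
```

View pics/top_c.png

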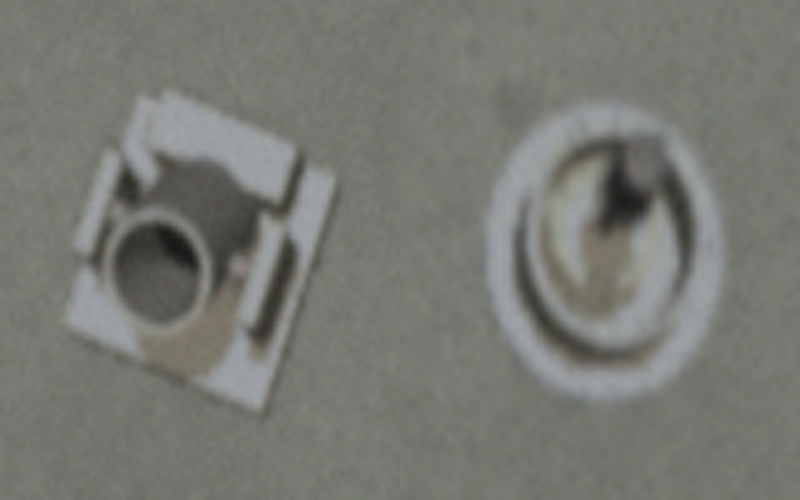

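The enlarged crop shows the stand's plate corners at (67,320), (263,412) and (337,175) and the mouth ring around (158,272). The brush handle top in the holder is at (643,155). That puts the stand yaw near -21.5°, with the brush upright at about (0.550, -0.163) and its top at 0.208, which matches the 8+200 mm it should be.

```bash
cat >> h.py <<'E'
def rel(pos,Rt,pinch=True):
    """print shift (in current tool axes, units of 30mm) and turn (units of 10deg) to bring pinch/TCP to pos, orientation Rt; shift computed for the TCP, to be applied BEFORE turning"""
    o=ctrl.get_obs();R0=R.from_euler("xyz",o["eef_rot"])
    tcp=np.array(pos)-(Rt.apply([0,0,ctrl.pinch_z]) if pinch else 0)
    d=tcp-o["ee_pos"]
    print("tcp",o["ee_pos"].round(4),"->",tcp.round(4),"shift_now",(R0.inv().apply(d)/.03).round(2),"shift_after_turn",(Rt.inv().apply(d)/.03).round(2),"turn",((R0.inv()*Rt).as_rotvec(degrees=True)/10).round(2))
PSI=68.5
def down(psi=PSI): return R.from_euler("xyz",[180,0,psi],degrees=True)
def tilt(psi=PSI,a=25): return down(psi)*R.from_euler("x",-a,degrees=True)
E
python3 - <<'E'
from h import *
rel([.44,.228,.35],tilt(),False)
o=ctrl.get_obs();c=camera("wrist");V=np.array(c["view"]);Ci=np.linalg.inv(V)
R0=R.from_euler("xyz",o["eef_rot"]);print(R0.inv().apply(Ci[:3,3]-o["ee_pos"]).round(3),(R0.inv().as_matrix()@Ci[:3,:3]).round(3).tolist(),c["intrinsics"].tolist())
E
```

```text
tcp [0.1534 0.5279 0.205 ] -> [0.44  0.228 0.35 ] shift_now [-11.96  -6.94  -4.83] shift_after_turn [-5.8  13.42  0.92] turn [-1.9  -2.07  9.36]
[ 0.068  0.001 -0.179] [[-0.001, -0.971, -0.238], [1.0, -0.0, -0.0], [0.0, -0.238, 0.971]] [[383.8624763511668, 0.0, 322.83539626328485], [0.0, 383.8624763511668, 237.76348659497643], [0.0, 0.0, 1.0]]
```

```bash
python3 -m inch '1 -1 -.5 -.8 0 0 0; 1 -1 -.5 -.8 0 0 0; 1 -1 -.5 -.8 0 0 0; 1 -1 -.6 -.5 0 0 0; 1 -1 -.6 -.5 0 0 0; 1 -1 -.6 -.5 0 0 0; 1 -1 -.6 -.4 0 0 0; 1 -1 -.6 -.3 0 0 0; 1 -1 -.6 -.1 0 0 0; 1 -1 -.6 0 0 0 0' 10; python3 -m inch '1 -1 -.7 -.1 0 0 0; 1 -1 -.6 0 0 0 0; 1 0 0 0 0 0 1; 1 0 0 0 0 0 1; 1 0 0 0 0 0 1; 1 0 0 0 0 0 1; 1 0 0 0 0 0 1; 1 0 0 0 0 0 1; 1 0 0 0 0 0 1; 1 0 0 0 0 0 1'; python3 -m inch '1 0 0 0 0 0 1; 1 0 0 0 0 0 .5; 1 0 0 0 -1 0 0; 1 0 0 0 -1 0 0; 1 0 0 0 -.5 0 0; 1 0 0 0 0 0 0; 1 0 0 0 0 0 0'
python3 - <<'E'
from h import *
rel([.44,.228,.35],tilt(),False)
c=camera("wrist");cv2.imwrite("pics/w1.png",c["img"]);np.save("w1.npy",cloud(c));np.save("w1v.npy",c["view"])
E
```

```text
time_s: 1.4
ee_pos: [0.3945, 0.2793, 0.3466]
eef_rot: [3.141, 0.0, 2.859]
force: [0.7, -0.4, 0.2]
grip_width: 0.094
grip_force: 0.0
time_s: 2.65
ee_pos: [0.4405, 0.226, 0.3492]
eef_rot: [-3.141, 0.0, 1.457]
force: [-0.7, -0.8, 0.6]
grip_width: 0.0944
grip_force: 0.0
time_s: 3.52
ee_pos: [0.4407, 0.226, 0.3495]
eef_rot: [2.707, 0.0, 1.2]
force: [0.4, -0.2, -0.3]
grip_width: 0.094
grip_force: 0.0
tcp [0.4407 0.226  0.3495] -> [0.44  0.228 0.35 ] shift_now [ 0.05 -0.04 -0.04] shift_after_turn [ 0.05 -0.04 -0.04] turn [-0.01 -0.01  0.03]
```

View pics/w1.png

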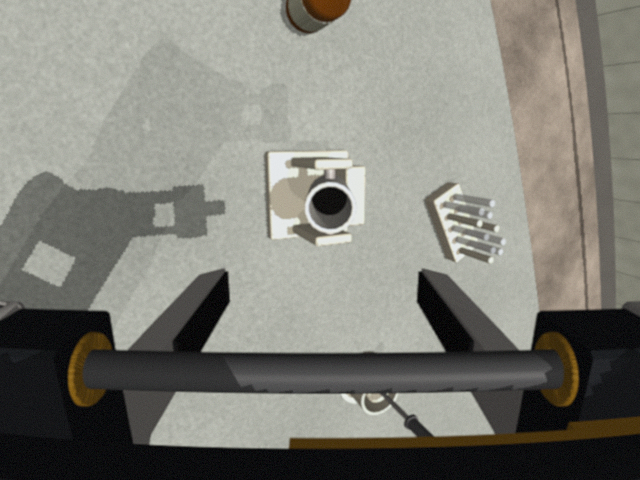

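The wrist view looks nearly down the bucket, with the rim ring centred at about (329,206). The plate edges run (267,152)-(348,152) and (267,152)-(272,238), so the lean direction matches. I'll fit the rim and stand from its depth.

```bash
python3 - <<'E'
from h import *
from scipy.optimize import least_squares as ls
W=np.load("w1.npy")[130:260,250:385].reshape(-1,3);W=W[~np.isnan(W[:,0])]
img=cv2.imread("pics/w1.png")
for nm,lo,hi in(("plate",.013,.022),("cheek",.095,.106)):
    b=W[(W[:,2]>lo)&(W[:,2]<hi)];r=cv2.minAreaRect(b[:,:2].astype(np.float32));print(nm,len(b),r)
full=np.load("w1.npy");print("bench z",np.nanmedian(full[60:130,180:260,2]))
for psi in(66.5,68.5,70.5):
    Rt=tilt(psi);Q=Rt.inv().apply(W)*[1,1,-1] # x,y lateral, s along bucket axis
    g=Rt.inv().apply([.535,.19,.14])*[1,1,-1]
    m=np.hypot(*(Q-g)[:,:2].T)<.045;Q=Q[m]
    s=Q[:,2];top=np.percentile(s,99)
    b=Q[s>top-.006]
    # rim plane normal check
    p,*_=np.linalg.lstsq(np.c_[b[:,:2],np.ones(len(b))],b[:,2],rcond=None)
    f=ls(lambda p:np.hypot(b[:,0]-p[0],b[:,1]-p[1])-p[2],[*g[:2],.027],loss="soft_l1",f_scale=.001)
    c=Rt.apply([f.x[0],f.x[1],-np.median(b[:,2])]);print(psi,len(b),"top",np.median(b[:,2]),"r",f.x[2],"mouth",c.round(4),"rimtilt deg",np.degrees(p[:2]).round(1),"underside",(c+.11*Rt.apply([0,0,1])).round(4))
# image ring ray check
c0=np.array([.535,.19,.14])
u,v=329.,206.;V=np.load("w1v.npy");K=np.array([[383.86,0,322.84],[0,383.86,237.76]])
d=np.array([(u-K[0,2])/383.86,(v-K[1,2])/383.86,1]);C=-V[:3,:3].T@V[:3,3];D=V[:3,:3].T@d
for z in(.138,.142,.146):print(z,(C+D*(z-C[2])/D[2]).round(4))
E
```

```text
plate 3415 ((0.5649954676628113, 0.17774543166160583), (0.11948847025632858, 0.11880847811698914), 68.75112915039062)
cheek 916 ((0.5551467537879944, 0.18167196214199066), (0.10342343151569366, 0.060044094920158386), 69.1143569946289)
bench z -0.00031348931311834605
66.5 702 top -0.05723270004489451 r 0.026226538225569158 mouth [0.542  0.1878 0.1337] rimtilt deg [ 1.1 -0.2] underside [0.5846 0.1692 0.034 ]
68.5 703 top -0.06283617184924242 r 0.02622509500420182 mouth [0.542  0.1878 0.1337] rimtilt deg [ 0.3 -0.1] underside [0.5852 0.1707 0.034 ]
70.5 706 top -0.06825670004228174 r 0.0261994360748298 mouth [0.542  0.1878 0.1337] rimtilt deg [-0.4 -0.1] underside [0.5858 0.1723 0.034 ]
0.138 [0.5401 0.1905 0.138 ]
0.142 [0.5386 0.1919 0.142 ]
0.146 [0.5371 0.1932 0.146 ]
```

```bash
python3 -m inch '1 0 0 0 1 0 0; 1 0 0 0 1 0 0; 1 0 0 0 .5 0 0'; python3 - <<'E'
from h import *
rel([.548,-.165,.32],down(68.8),False)
E
```

```text
time_s: 3.95
ee_pos: [0.4418, 0.2254, 0.3495]
eef_rot: [-3.136, -0.001, 1.199]
force: [0.3, 0.4, -1.2]
grip_width: 0.0938
grip_force: 0.0
tcp [0.4418 0.2254 0.3495] -> [ 0.548 -0.165  0.32 ] shift_now [-10.84   8.03   0.93] shift_after_turn [-10.85   8.01   0.98] turn [-0.03 -0.01 -0.01]
```

```bash
python3 -m inch '1 -1 .74 .09 0 0 0; 1 -1 .74 .09 0 0 0; 1 -1 .74 .09 0 0 0; 1 -1 .74 .09 0 0 0; 1 -1 .74 .09 0 0 0; 1 -1 .74 .09 0 0 0; 1 -1 .74 .09 0 0 0; 1 -1 .74 .09 0 0 0; 1 -1 .74 .09 0 0 0; 1 -1 .74 .09 0 0 0'; python3 -m inch '1 -.85 .6 .08 0 0 0; 1 0 0 0 0 0 0; 1 0 0 0 0 0 0'
python3 - <<'E'
from h import *
c=camera("wrist");cv2.imwrite("pics/w2.png",c["img"]);W=cloud(c).reshape(-1,3)
o=ctrl.get_obs()
m=(np.hypot(W[:,0]-.548,W[:,1]+.165)<.03)
for lo,hi in((.196,.212),(.17,.196),(.14,.17),(.09,.135)):
    b=W[m&(W[:,2]>lo)&(W[:,2]<hi)];print(lo,len(b), (b.min(0).round(4),b.max(0).round(4),np.median(b,0).round(4)) if len(b) else "")
m=(np.hypot(W[:,0]-.545,W[:,1]+.167)<.06)&(W[:,2]>.055)&(W[:,2]<.064);print("rim",m.sum(),cv2.minEnclosingCircle(W[m][:,:2].astype(np.float32)))
rel([.548,-.165,.172],down(68.8))
E
```

```text
time_s: 5.2
ee_pos: [0.5394, -0.1359, 0.3222]
eef_rot: [-3.141, -0.001, 1.2]
force: [0.2, 0.5, 0.9]
grip_width: 0.0942
grip_force: 0.0
time_s: 5.58
ee_pos: [0.5466, -0.1641, 0.32]
eef_rot: [-3.141, -0.001, 1.2]
force: [0.3, 0.0, 0.2]
grip_width: 0.0941
grip_force: 0.0
0.196 422 (array([ 0.5386, -0.1731,  0.1963]), array([ 0.556 , -0.1559,  0.2078]), array([ 0.5475, -0.1637,  0.206 ]))
0.17 117 (array([ 0.5389, -0.1676,  0.1701]), array([ 0.556 , -0.156 ,  0.1959]), array([ 0.5507, -0.1573,  0.184 ]))
0.14 214 (array([ 0.5358, -0.1736,  0.1401]), array([ 0.5584, -0.1535,  0.1699]), array([ 0.5499, -0.1579,  0.1422]))
0.09 0 
rim 1330 ((0.5432184338569641, -0.16864827275276184), 0.03698209673166275)
tcp [ 0.5466 -0.1638  0.3202] -> [ 0.548  -0.165   0.1532] shift_now [-0.02  0.06  5.57] shift_after_turn [-0.02  0.06  5.57] turn [-0. -0.  0.]
```

View pics/w2.png

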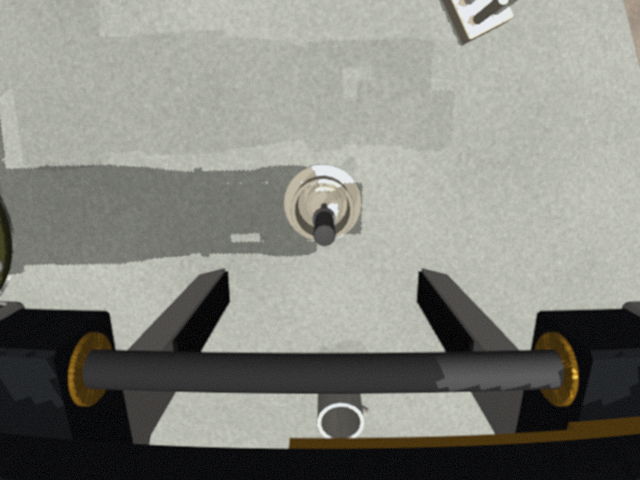

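The picture shows the handle top at (323,232), well between the fingers, above the holder at (323,203). The handle centre is (0.5475, -0.1645) and the holder axis (0.543, -0.1685). Next I descend and grip.

```bash
python3 -m inch '1 0 .05 .9 0 0 0; 1 0 0 .9 0 0 0; 1 0 0 .9 0 0 0; 1 0 0 .9 0 0 0; 1 0 0 .9 0 0 0; 1 0 0 .9 0 0 0; 1 0 0 .17 0 0 0; 1 0 0 0 0 0 0; -.6 0 0 0 0 0 0; -.6 0 0 0 0 0 0' 30; python3 -m inch '-1 0 0 0 0 0 0; -1 0 0 0 0 0 0; -1 0 0 0 0 0 0; -1 0 0 0 0 0 0'
```

```text
time_s: 6.88
ee_pos: [0.5483, -0.1648, 0.1538]
eef_rot: [3.14, -0.0, 1.201]
force: [0.2, 0.3, 0.2]
grip_width: 0.0774
grip_force: 0.0
time_s: 7.38
ee_pos: [0.548, -0.1648, 0.1529]
eef_rot: [-3.142, 0.0, 1.201]
force: [1.0, 0.2, -0.0]
grip_width: 0.0375
grip_force: 0.0
```

```bash
python3 -m inch '-1 0 0 0 0 0 0; -1 0 0 0 0 0 0; -1 0 0 0 0 0 0; -1 0 0 0 0 0 0; -1 0 0 0 0 0 0'; python3 -m inch '-1 0 0 -1 0 0 0; -1 0 0 -1 0 0 0; -1 0 0 -1 0 0 0; -1 0 0 -1 0 0 0; -1 0 0 -1 0 0 0; -1 0 0 -.5 0 0 0; -1 0 0 0 0 0 0; -1 0 0 0 0 0 0'
python3 - <<'E'
from h import *
t=down(68.8)
c=camera("scene");W=cloud(c).reshape(-1,3);d=camera("top");W=np.vstack([W,cloud(d).reshape(-1,3)])
m=(np.hypot(W[:,0]-.548,W[:,1]+.165)<.045)
for lo in np.arange(.15,.29,.015):
    b=W[m&(W[:,2]>lo)&(W[:,2]<lo+.015)];print(lo.round(3),len(b),(b.min(0)+b.max(0)).round(4)/2 if len(b) else "",np.ptp(b,0).round(3) if len(b) else "")
b=W[m&(W[:,2]>.1)];print("lowest",np.percentile(b[:,2],[0,2,10]))
cv2.imwrite("pics/s3.png",cv2.resize(c["img"][90:290,180:460],(784,560),interpolation=cv2.INTER_CUBIC))
E
```

```text
time_s: 8.0
ee_pos: [0.548, -0.1648, 0.1529]
eef_rot: [-3.141, -0.0, 1.201]
force: [-0.4, 0.6, -0.4]
grip_width: 0.0178
grip_force: 30.0
time_s: 9.0
ee_pos: [0.5478, -0.1647, 0.3165]
eef_rot: [-3.14, 0.0, 1.201]
force: [-0.6, -0.1, -1.3]
grip_width: 0.0175
grip_force: 30.0
0.15 0  
0.165 8 [ 0.5617 -0.1604  0.1779] [0.01  0.024 0.004]
0.18 78 [ 0.55485 -0.1638   0.1878 ] [0.029 0.04  0.014]
0.195 89 [ 0.5546 -0.1645  0.2025] [0.03  0.043 0.015]
0.21 243 [ 0.5481  -0.16665  0.21745] [0.044 0.045 0.015]
0.225 20 [ 0.5521  -0.16705  0.23255] [0.015 0.009 0.015]
0.24 15 [ 0.5493  -0.16475  0.24775] [0.006 0.006 0.013]
0.255 18 [ 0.5499  -0.1651   0.26255] [0.009 0.006 0.014]
0.27 17 [ 0.54865 -0.1653   0.27725] [0.008 0.008 0.013]
0.285 11 [ 0.54965 -0.1658   0.2893 ] [0.004 0.007 0.008]
lowest [0.17597582 0.20651607 0.34973371]
```

View pics/s3.png

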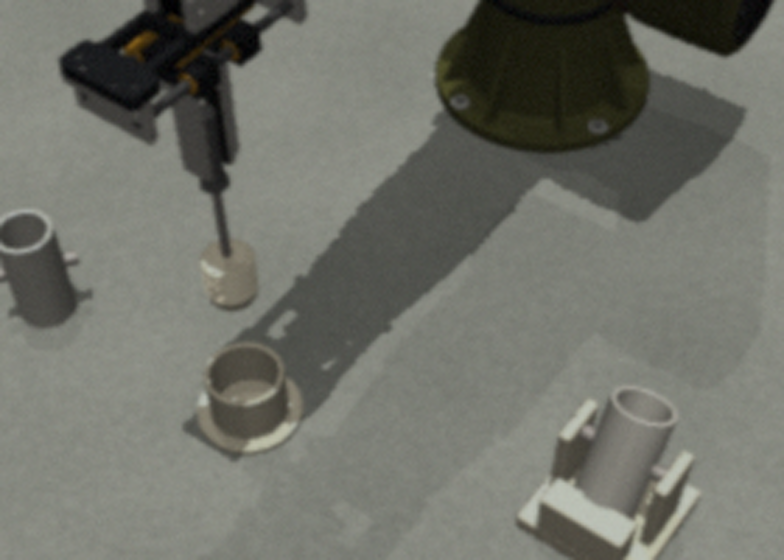

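The brush hangs in line with the fingers, with its head centred within 2 mm of the tool axis. Its lower end is 146.4 mm below the TCP, confirmed two ways. Now I tilt it and go above the bucket's axis.

```bash
python3 -m inch '-1 0 0 -1 0 0 0; -1 0 0 -.5 -1 0 0; -1 0 0 0 -1 0 0; -1 0 0 0 -.5 0 0; -1 0 0 0 0 0 0'; cat >> h.py <<'E'
RT=tilt(68.8); A=-RT.apply([0,0,1]); U=np.array([.5421,.1880,.134])-.11*A; L=.1464
def inb():
    o=ctrl.get_obs();R0=R.from_euler("xyz",o["eef_rot"]);b=o["ee_pos"]+R0.apply([0,0,L]);d=RT.inv().apply(b-U)
    f=RT.inv().apply(o["force"]);print("brush in bucket: lat x,y mm",(d[:2]*1e3).round(1),"s mm",round(-d[2]*1e3,1),"force tool",f.round(1),"t",o["time_s"],"grip",o["grip_width"].round(4))
    return -d[2]
E
python3 - <<'E'
from h import *
print(A,U);inb();rel(U+(.2+L)*A,RT,False)
E
```

```text
time_s: 9.72
ee_pos: [0.5471, -0.1644, 0.3626]
eef_rot: [2.706, 0.0, 1.201]
force: [-0.6, 0.6, -1.1]
grip_width: 0.0175
grip_force: 30.0
[-0.39401706  0.15282915  0.90630779] [0.58544188 0.17118879 0.03430614]Traceback (most recent call last):
  File "<stdin>", line 2, in <module>
  File "h.py", line 25, in inb
    f=RT.inv().apply(o["force"]);print("brush in bucket: lat x,y mm",(d[:2]*1e3).round(1),"s mm",round(-d[2]*1e3,1),"force tool",f.round(1),"t",o["time_s"],"grip",o["grip_width"].round(4))
                                                                                                                                                                   ^^^^^^^^^^^^^^^^^^^^^
AttributeError: 'float' object has no attribute 'round'
```

```bash
sed -i 's/o\["grip_width"\].round(4)/round(float(o["grip_width"]),4)/' h.py; python3 - <<'E'
from h import *
inb();rel(U+(.2+L)*A,RT,False)
E
```

```text
brush in bucket: lat x,y mm [-326.7  216.2] s mm 115.0 force tool [ 0.4 -1.2  0.7] t 9.725 grip 0.0175
tcp [ 0.5471 -0.1644  0.3626] -> [0.449  0.2241 0.3483] shift_now [10.89 -7.22 -2.83] shift_after_turn [10.89 -7.21 -2.83] turn [-0.01 -0.    0.  ]
```

```bash
python3 -m inch '-1 .9 -.6 -1 0 0 0; -1 1 -.66 -1 0 0 0; -1 1 -.66 -.83 0 0 0; -1 1 -.66 0 0 0 0; -1 1 -.66 0 0 0 0; -1 1 -.66 0 0 0 0; -1 1 -.66 0 0 0 0; -1 1 -.66 0 0 0 0; -1 1 -.66 0 0 0 0; -1 1 -.66 0 0 0 0'; python3 -m inch '-1 .6 -.4 0 0 0 0; -1 .39 -.27 0 0 0 0; -1 0 0 0 0 0 0; -1 0 0 0 0 0 0'
python3 - <<'E'
from h import *
inb();rel(U+(.2+L)*A,RT,False)
c=camera("scene");d=camera("top");w=camera("wrist")
W=np.vstack([cloud(x).reshape(-1,3) for x in (c,d,w)])
Q=RT.inv().apply(W-U)*[1,1,-1]
Q=Q[np.hypot(Q[:,0],Q[:,1])<.045]
for lo in(.105,.2,.215,.23,.25,.27,.29):
    b=Q[(Q[:,2]>lo)&(Q[:,2]<lo+.015)]
    if len(b):print(lo,len(b),"mid",((b.min(0)+b.max(0))*500).round(1)[:2],"ptp",(np.ptp(b,0)*1e3).round(0)[:2],b[:,2].max().round(4))
x=np.hstack([c["img"][130:310,330:490],d["img"][190:310,190:297]][:1])
cv2.imwrite("pics/s4.png",np.hstack([cv2.resize(x,(400,450),interpolation=cv2.INTER_CUBIC),cv2.resize(d["img"][190:310,190:297],(400,450),interpolation=cv2.INTER_CUBIC)]))
E
```

```text
time_s: 10.98
ee_pos: [0.4562, 0.1906, 0.3565]
eef_rot: [2.707, 0.002, 1.2]
force: [0.8, -0.1, -1.1]
grip_width: 0.0174
grip_force: 30.0
time_s: 11.48
ee_pos: [0.4502, 0.2232, 0.3486]
eef_rot: [2.705, 0.0, 1.2]
force: [-0.9, 0.8, -1.7]
grip_width: 0.0175
grip_force: 30.0
brush in bucket: lat x,y mm [-0.6  1.5] s mm 199.7 force tool [ 0.4 -1.8  1.1] t 11.475 grip 0.0175
tcp [0.4502 0.2232 0.3486] -> [0.449  0.2241 0.3483] shift_now [ 0.02 -0.05 -0.01] shift_after_turn [ 0.02 -0.05 -0.01] turn [-0.  0. -0.]
0.105 716 mid [-0.9  2.1] ptp [58. 60.] 0.1165
0.2 108 mid [-0.5  4.2] ptp [43. 41.] 0.2149
0.215 333 mid [-0.9  3.8] ptp [44. 44.] 0.23
0.23 371 mid [-0.8  4. ] ptp [44. 46.] 0.245
0.25 1055 mid [-2.   4.2] ptp [39. 43.] 0.265
0.27 94 mid [-1.9  2.9] ptp [10. 10.] 0.285
0.29 99 mid [-1.5  2.5] ptp [10. 10.] 0.3049
```

View pics/s4.png

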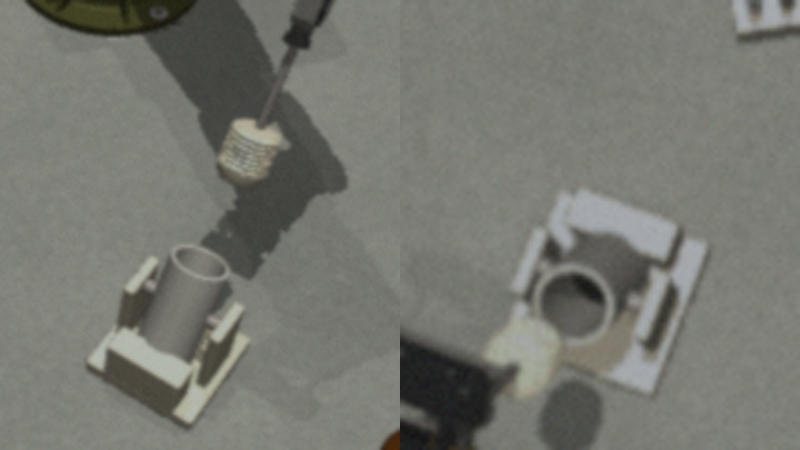

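Left: the head at (250,150) is lined up with the mouth at (200,262). Right (from above): the head is at (523,357) and the mouth at (577,305). The depth fit puts the brush about 1.8 mm off in +y, so I correct that and go in, checking force.

```bash
python3 -m inch '-1 0 -.06 .5 0 0 0; -1 0 0 .8 0 0 0; -1 0 0 .8 0 0 0; -1 0 0 .5 0 0 0; -1 0 0 .3 0 0 0; -1 0 0 .3 0 0 0; -1 0 0 0 0 0 0'; python3 -c "from h import *;inb()"; python3 -m inch '-1 0 0 .3 0 0 0; -1 0 0 .3 0 0 0; -1 0 0 .3 0 0 0; -1 0 0 0 0 0 0'; python3 -c "from h import *;inb()"
```

```text
time_s: 12.5
ee_pos: [0.4863, 0.2095, 0.2604]
eef_rot: [2.706, 0.0, 1.201]
force: [0.6, -0.0, -0.3]
grip_width: 0.0173
grip_force: 30.0
brush in bucket: lat x,y mm [-0.2 -0.8] s mm 103.5 force tool [0.2 0.4 0.5] t 12.5 grip 0.0173
time_s: 13.0
ee_pos: [0.4969, 0.2052, 0.2354]
eef_rot: [2.706, 0.001, 1.2]
force: [-0.5, -0.6, -1.8]
grip_width: 0.0174
grip_force: 30.0
brush in bucket: lat x,y mm [-0.5 -1.1] s mm 75.9 force tool [-0.8 -1.   1.5] t 13.0 grip 0.0174
```

```bash
python3 -m inch '-1 0 .02 .3 0 0 0; -1 0 0 .3 0 0 0; -1 0 0 .3 0 0 0; -1 0 0 .3 0 0 0; -1 0 0 0 0 0 0'; python3 -c "from h import *;inb()"; python3 -m inch '-1 0 0 .1 0 0 0; -1 0 0 .1 0 0 0; -1 0 0 0 0 0 0'; python3 -c "from h import *;inb()"
```

```text
time_s: 13.62
ee_pos: [0.5116, 0.1995, 0.2031]
eef_rot: [2.706, 0.001, 1.2]
force: [-0.6, -1.4, -0.7]
grip_width: 0.0179
grip_force: 30.0
brush in bucket: lat x,y mm [-0.5 -0.5] s mm 40.0 force tool [-1.5 -0.3  0.6] t 13.625 grip 0.0179
time_s: 14.0
ee_pos: [0.5139, 0.1988, 0.1983]
eef_rot: [2.705, 0.0, 1.201]
force: [0.8, -0.0, -0.3]
grip_width: 0.0174
grip_force: 30.0
brush in bucket: lat x,y mm [-0.1 -0.2] s mm 34.7 force tool [0.3 0.6 0.6] t 14.0 grip 0.0174
```

```bash
I(){ python3 -c "from h import *;inb()"; }; python3 -m inch '-1 0 0 .1 0 0 0; -1 0 0 0 0 0 0'>/dev/null; I; python3 -m inch '-1 0 0 0 0 0 0'>/dev/null; I; python3 -m inch '-1 0 0 .1 0 0 0; -1 0 0 0 0 0 0'>/dev/null; I; python3 -m inch '-1 0 0 0 0 0 0'>/dev/null; I
```

```text
brush in bucket: lat x,y mm [-0.1 -0.2] s mm 31.6 force tool [-0.4  0.1  0.6] t 14.25 grip 0.0175
brush in bucket: lat x,y mm [-0.  -0.1] s mm 31.8 force tool [ 0.2 -0.8  0.8] t 14.375 grip 0.0175
brush in bucket: lat x,y mm [-0.2 -0.3] s mm 28.5 force tool [ 0.5 -0.1  0.4] t 14.625 grip 0.0174
brush in bucket: lat x,y mm [-0.1 -0.1] s mm 28.7 force tool [-0.9 -0.3  1.2] t 14.75 grip 0.018
```

```bash
I(){ python3 -c "from h import *;inb()"; }; python3 -m inch '-1 0 0 .1 0 0 0; -1 0 0 0 0 0 0'>/dev/null; I; python3 -m inch '-1 0 0 0 0 0 0'>/dev/null; I; python3 -m inch '-1 0 0 .1 0 0 0; -1 0 0 0 0 0 0'>/dev/null; I; python3 -m inch '-1 0 0 0 0 0 0'>/dev/null; I
```

```text
brush in bucket: lat x,y mm [ 0. -0.] s mm 25.7 force tool [ 0.1 -0.5  0.4] t 15.0 grip 0.0177
brush in bucket: lat x,y mm [0. 0.] s mm 25.8 force tool [ 0.5 -1.6 -0.3] t 15.125 grip 0.0178
brush in bucket: lat x,y mm [0. 0.] s mm 22.7 force tool [-0.7 -0.2 -2.9] t 15.375 grip 0.0175
brush in bucket: lat x,y mm [0. 0.] s mm 22.9 force tool [ 0.4 -0.3 -1.5] t 15.5 grip 0.0176
```

```bash
I(){ python3 -c "from h import *;inb()"; }; python3 -m inch '-1 0 0 .08 0 0 0; -1 0 0 0 0 0 0'>/dev/null; I; python3 -m inch '-1 0 0 0 0 0 0'>/dev/null; I; python3 -m inch '-1 0 0 0 0 0 0'>/dev/null; I;python3 -m inch '-1 0 0 0 0 0 0'>/dev/null; I
```

```text
brush in bucket: lat x,y mm [ 0. -0.] s mm 20.3 force tool [-0.3 -0.2 -4.1] t 15.75 grip 0.0177
brush in bucket: lat x,y mm [0. 0.] s mm 20.5 force tool [-0.1  0.1 -3.1] t 15.875 grip 0.0175
brush in bucket: lat x,y mm [-0. -0.] s mm 20.4 force tool [ 0.4  0.2 -4.9] t 16.0 grip 0.0177
brush in bucket: lat x,y mm [-0. -0.] s mm 20.4 force tool [ 0.2 -0.5 -3.7] t 16.125 grip 0.0178
```

The cushion is felt at about s = 26 mm, and the tuft is pressed about 6 mm at roughly 4.5 N. Now I draw up to half the head out and repeat to the same depth.

```bash
I(){ python3 -c "from h import *;inb()"; }; python3 -m inch '-1 0 0 -.3 0 0 0; -1 0 0 -.4 0 0 0; -1 0 0 -.4 0 0 0; -1 0 0 -.4 0 0 0; -1 0 0 -.4 0 0 0; -1 0 0 -.3 0 0 0; -1 0 0 0 0 0 0; -1 0 0 0 0 0 0'; I; python3 -m inch '-1 0 0 .4 0 0 0; -1 0 0 .4 0 0 0; -1 0 0 .4 0 0 0; -1 0 0 .4 0 0 0; -1 0 0 .3 0 0 0; -1 0 0 .1 0 0 0; -1 0 0 .1 0 0 0; -1 0 0 0 0 0 0'; I;  python3 -m inch '-1 0 0 .1 0 0 0; -1 0 0 0 0 0 0'>/dev/null; I; python3 -m inch '-1 0 0 0 0 0 0'>/dev/null; I; python3 -m inch '-1 0 0 0 0 0 0'>/dev/null; I
```

```text
time_s: 17.12
ee_pos: [0.4935, 0.2067, 0.2448]
eef_rot: [2.706, 0.0, 1.201]
force: [0.2, -0.0, -1.7]
grip_width: 0.0171
grip_force: 30.0
brush in bucket: lat x,y mm [-0.2 -0.4] s mm 86.0 force tool [ 0.  -0.5  1.6] t 17.125 grip 0.0171
time_s: 18.12
ee_pos: [0.5184, 0.1971, 0.1882]
eef_rot: [2.705, -0.0, 1.201]
force: [-3.7, 0.2, 1.5]
grip_width: 0.0176
grip_force: 30.0
brush in bucket: lat x,y mm [-0.  -0.1] s mm 23.5 force tool [-1.1 -2.6 -2.8] t 18.125 grip 0.0176
brush in bucket: lat x,y mm [ 0. -0.] s mm 20.5 force tool [-1.2 -1.2 -3.4] t 18.375 grip 0.0174
brush in bucket: lat x,y mm [0. 0.] s mm 20.5 force tool [-1.4 -2.1 -3.6] t 18.5 grip 0.0175
brush in bucket: lat x,y mm [-0. -0.] s mm 20.5 force tool [-1.3 -2.1 -4. ] t 18.625 grip 0.0179
```

```bash
I(){ python3 -c "from h import *;inb()"; }; python3 -m inch '-1 0 0 -.3 0 0 0; -1 0 0 -.4 0 0 0; -1 0 0 -.4 0 0 0; -1 0 0 -.4 0 0 0; -1 0 0 -.4 0 0 0; -1 0 0 -.3 0 0 0; -1 0 0 0 0 0 0; -1 0 0 0 0 0 0'>/dev/null; I; python3 -m inch '-1 0 0 .4 0 0 0; -1 0 0 .4 0 0 0; -1 0 0 .4 0 0 0; -1 0 0 .4 0 0 0; -1 0 0 .3 0 0 0; -1 0 0 .1 0 0 0; -1 0 0 .1 0 0 0; -1 0 0 0 0 0 0'>/dev/null; I;  python3 -m inch '-1 0 0 .1 0 0 0; -1 0 0 0 0 0 0'>/dev/null; I; python3 -m inch '-1 0 0 0 0 0 0'>/dev/null; I; python3 -m inch '-1 0 0 0 0 0 0'>/dev/null; I
```

```text
brush in bucket: lat x,y mm [-0.2 -0.4] s mm 86.0 force tool [-1.  -0.1  1.1] t 19.625 grip 0.0171
brush in bucket: lat x,y mm [-0.1 -0.1] s mm 23.5 force tool [-0.8 -2.8 -2.6] t 20.625 grip 0.0176
brush in bucket: lat x,y mm [ 0. -0.] s mm 20.4 force tool [-1.3 -0.9 -4.2] t 20.875 grip 0.0175
brush in bucket: lat x,y mm [ 0. -0.] s mm 20.5 force tool [-1.  -2.2 -4.4] t 21.0 grip 0.0174
brush in bucket: lat x,y mm [0. 0.] s mm 20.5 force tool [-0.9 -2.1 -3.2] t 21.125 grip 0.0177
```

```bash
python3 -m inch '-1 0 0 -.3 0 0 0; -1 0 0 -.4 0 0 0; -1 0 0 -.4 0 0 0; -1 0 0 -.4 0 0 0; -1 0 0 -.4 0 0 0; -1 0 0 -.3 0 0 0; -1 0 0 0 0 0 0; -1 0 0 0 0 0 0'>/dev/null;python3 -m inch '-1 0 0 -.4 0 0 0; -1 0 0 -.6 0 0 0; -1 0 0 -.8 0 0 0; -1 0 0 -.8 0 0 0; -1 0 0 -.8 0 0 0; -1 0 0 -.6 0 0 0; -1 0 0 -.4 0 0 0; -1 0 0 0 0 0 0; -1 0 0 0 0 0 0'>/dev/null
python3 - <<'E'
from h import *
inb();rel([.5432,-.1683,.316],down(68.8),False)
c=camera("scene");d=camera("top");w=camera("wrist")
W=np.vstack([cloud(x).reshape(-1,3) for x in (c,d,w)])
o=ctrl.get_obs();Q=RT.inv().apply(W-o["ee_pos"]);Q=Q[np.hypot(Q[:,0],Q[:,1])<.04]
for lo in(.045,.065,.09,.1,.11,.12,.13,.14):
    b=Q[(Q[:,2]>lo)&(Q[:,2]<lo+.01)]
    if len(b):print(lo,len(b),"mid",((b.min(0)+b.max(0))*500).round(1)[:2],"ptp",(np.ptp(b,0)*1e3).round(0)[:2])
b=Q[(Q[:,2]>.08)&(np.hypot(Q[:,0],Q[:,1])>.012)];print("head top z",np.percentile(b[:,2],[1,3,10]))
E
```

```text
brush in bucket: lat x,y mm [-0.3 -0.5] s mm 217.7 force tool [-0.5 -0.1  1.7] t 23.25 grip 0.0174
tcp [0.4416 0.2268 0.3641] -> [ 0.5432 -0.1683  0.316 ] shift_now [-11.05   6.5    4.81] shift_after_turn [-11.05   7.92   1.6 ] turn [2.5  0.01 0.  ]
0.045 78 mid [-0.8  0.9] ptp [ 9. 11.]
0.065 67 mid [-0.5  2.1] ptp [ 8. 12.]
0.09 2431 mid [-0.9  1.1] ptp [44. 47.]
0.1 333 mid [-0.2  1.6] ptp [45. 48.]
0.11 224 mid [-0.4  2.7] ptp [44. 45.]
0.12 208 mid [-0.7  1.7] ptp [45. 43.]
0.13 149 mid [-0.1  2.6] ptp [43. 44.]
0.14 21 mid [-2.5 12.2] ptp [35. 14.]
head top z [0.09480708 0.0956451  0.09675561]
```

```bash
python3 -m inch '-1 0 0 0 1 0 0; -1 0 0 0 1 0 0; -1 0 0 0 .5 0 0'>/dev/null; python3 -m inch '-1 -.8 .58 0 0 0 0; -1 -1 .72 .2 0 0 0; -1 -1 .72 .2 0 0 0; -1 -1 .72 .2 0 0 0; -1 -1 .72 .2 0 0 0; -1 -1 .72 .2 0 0 0; -1 -1 .72 .2 0 0 0; -1 -1 .72 .2 0 0 0; -1 -1 .72 .2 0 0 0; -1 -1 .72 0 0 0 0'; python3 -m inch '-1 -.8 .54 0 0 0 0; -1 -.45 .32 0 0 0 0; -1 0 0 0 0 0 0; -1 0 0 0 0 0 0'; python3 - <<'E'
from h import *
rel([.5432,-.1683,.1535],down(68.8),False)
E
```

```text
time_s: 25.02
ee_pos: [0.5328, -0.1252, 0.3159]
eef_rot: [-3.14, 0.0, 1.2]
force: [0.8, -0.3, -1.0]
grip_width: 0.0174
grip_force: 30.0
time_s: 25.52
ee_pos: [0.5432, -0.1673, 0.3169]
eef_rot: [-3.141, -0.0, 1.201]
force: [0.5, -0.7, -0.4]
grip_width: 0.0178
grip_force: 30.0
tcp [ 0.5432 -0.1673  0.3169] -> [ 0.5432 -0.1683  0.1535] shift_now [-0.03  0.01  5.45] shift_after_turn [-0.03  0.01  5.45] turn [-0. -0.  0.]
```

```bash
python3 -m inch '-1 -.03 0 .6 0 0 0; -1 0 0 .8 0 0 0; -1 0 0 .8 0 0 0; -1 0 0 .8 0 0 0; -1 0 0 .7 0 0 0; -1 0 0 .6 0 0 0; -1 0 0 .5 0 0 0; -1 0 0 .3 0 0 0; -1 0 0 .2 0 0 0; -1 0 0 0 0 0 0'; python3 -m inch '-1 0 0 .1 0 0 0; -1 0 0 .05 0 0 0; -1 0 0 0 0 0 0; -1 0 0 0 0 0 0'
```

```text
time_s: 26.78
ee_pos: [0.5429, -0.1689, 0.1578]
eef_rot: [-3.141, 0.0, 1.201]
force: [0.3, 0.2, -1.9]
grip_width: 0.0176
grip_force: 30.0
time_s: 27.28
ee_pos: [0.543, -0.169, 0.1536]
eef_rot: [3.141, -0.0, 1.201]
force: [0.3, 1.0, 0.7]
grip_width: 0.0175
grip_force: 30.0
```

```bash
python3 -m inch '-.58 0 0 0 0 0 0; -.5 0 0 0 0 0 0; -.4 0 0 0 0 0 0; -.2 0 0 0 0 0 0; 0 0 0 0 0 0 0; .4 0 0 0 0 0 0; .8 0 0 0 0 0 0; .8 0 0 0 0 0 0; .8 0 0 0 0 0 0; .8 0 0 0 0 0 0'; python3 -m inch '.8 0 0 -.4 0 0 0; .8 0 0 -.8 0 0 0; .8 0 0 -1 0 0 0; .8 0 0 -1 0 0 0; .8 0 0 -1 0 0 0; .8 0 0 -1 0 0 0; .8 0 0 -.5 0 0 0; .8 0 0 0 0 0 0; .8 0 0 0 0 0 0; .8 0 0 0 0 0 0'
python3 - <<'E'
from h import *
c=camera("scene");w=camera("wrist");W=np.vstack([cloud(x).reshape(-1,3) for x in (c,w)])
m=np.hypot(W[:,0]-.543,W[:,1]+.168)<.05
for lo,hi in((.19,.215),(.145,.165),(.085,.12)):
    b=W[m&(W[:,2]>lo)&(W[:,2]<hi)]
    if len(b):print(lo,len(b),((b.min(0)+b.max(0))/2).round(4),b[:,2].max())
cv2.imwrite("pics/s5.png",cv2.resize(c["img"][90:310,160:460],(780,572),interpolation=cv2.INTER_CUBIC))
E
```

```text
time_s: 28.52
ee_pos: [0.5429, -0.1689, 0.1533]
eef_rot: [-3.142, -0.0, 1.201]
force: [0.3, -0.8, -0.5]
grip_width: 0.0846
grip_force: 0.0
time_s: 29.78
ee_pos: [0.5427, -0.1688, 0.3233]
eef_rot: [-3.14, 0.0, 1.201]
force: [1.0, -0.6, -0.2]
grip_width: 0.0847
grip_force: 0.0
0.19 508 [ 0.5431 -0.1689  0.2005] 0.21073465999346147
0.145 103 [ 0.5447 -0.1684  0.155 ] 0.16475846865363422
0.085 31 [ 0.5438 -0.1696  0.1023] 0.11903130467118068
```

View pics/s5.png

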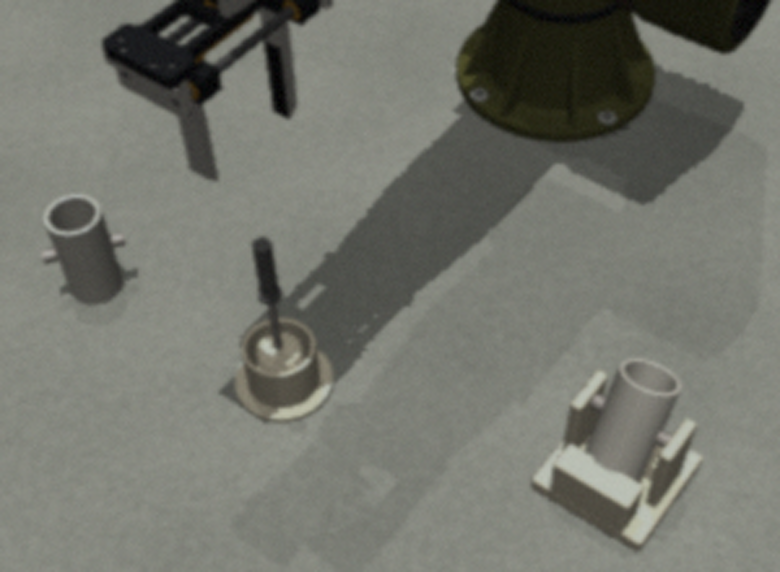

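The brush stands upright in the holder, with its handle top at (262,245) and the pot at (282,360). The gripper is clear of it.

```bash
python3 -c "from h import *;print(ticket.hand_in())"
```

```text
the job is handed in; nothing more can be done
None
```

I scrubbed the bucket with three strokes, each pressed to about 4.5 N (roughly 6 mm of the springy end), set the brush back upright in its holder and handed the job in at about 30 s; no verdict came back.

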